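# Find the empty covered cell by touch and press the sanding block into it

### The arm

A 6-joint arm with a two-finger parallel gripper is mounted at the origin on a cart in front of the work surface, level with it; the furniture and walls round the work are solid. World frame = base frame: x ahead of the robot, y to its left, z up, the work surface at z = 0. Lengths are in mm, angles in rad, forces in N, time in s.
With the tool pointing down it reaches from about 350 to 725 mm from the base axis. Payload 6 kg.
Tool frame: the origin (TCP) lies at the very end of the fingers, on their centre line; the grasp point (between the pads) lies 19 mm behind it; z points along the fingers, x is the direction in which the jaws open and shut, and the axes are right-handed (so a half turn about z gives the same grasp; the last joint's range is limited). The gripper opens to 85 mm and grips with 20 to 120 N. Pads are 22 mm wide; open, the fingers measure 114 mm over their backs; the gripper's body (76 mm by 85 mm) begins 54 mm behind the grasp point. The pads swing forward as they close: fully open they stand 13 mm farther back than shut.
Start: joints at [1.665, 0.04, 0.085, 0, -1.615, -0.334], TCP at [142.48, 582.812, 208.061] pointing down, gripper open.
Joint ranges: [-2.56, 2.56], [-1.29, 2.01], [-1.08, 1.49], [-3.29, 1.98], [-2.81, -0.18], [-2.99, 2.99]. Speed limits (rad/s): [2.57, 2.57, 3.01, 3.14, 3.14, 3.14].

### API

Orientations are given as a 3x3 rotation matrix whose columns are the frame's x, y, z axes.
In Python, from cell import r gives the robot as it stands.
- The arm moves only by the tool servo_tool, never from a script. Its argument "series" is a list of rows, each an object of numbers: "ax", "ay", "az": the turn, a rotation vector about the tool's x, y, z normalised to -1 to 1, where 1 is 45 degrees; "x", "y", "z": the shift along the tool's x, y, z normalised to -1 to 1, where 1 is 100 mm; "gripper": the opening in per cent of the stroke, from 0 (shut) to 100 (fully open). A call has 1 to 12 rows; each row is the pose to reach, as a shift and turn from the pose commanded when the call began, along the tool's axes at that moment; what a row does not reach only later rows make up. A row lasts 1/10 s, in which the tool goes at most 50 mm and 8.59 degrees, less where a joint would pass 70% of its speed; a pose out of reach is approached as far as the arm can. A call with a number of a shift or a turn outside -1 to 1 is refused whole. A call with a gripper value outside its range is refused whole. The fingers move at their own pace and stop on an object; "grip_force" is the grip in N (left out, the last holds). Time passes only in rows, so rows that repeat a pose let the fingers close. It gives the time, the measured TCP pose, the force and the opening at its end, in the units of the state.
- r.state(): the state, without advancing time (a new reading comes with each control period).
- r.grab_frame(name): name is "scene" or "top"; returns a dict with "color" (420x560x3 uint8, red, green, blue), "range_z" (420x560 float32, mm along the optical axis (not along the pixel's ray), 0 where there is no reading), "camera_matrix" (3x3 intrinsics, pixels), "position" and "orientation" of the camera in the world. Camera axes: x right, y down, z forward; pixel columns grow to the right and rows downward; lengths in mm; the calibration is good to about 2 mm. A picture is of the moment at which its call begins.
- r.close_job(): hands the job in, once; it reports no verdict.
Trained networks look in the newest picture that a camera, given by its name, has taken for a name from the list of things; names that differ only in an ending like _2 or _b are one class to them, and where a whole thing is asked for, a point or a joint stands for the part that bears it (a point fixed in the world has none). Each returns a list of dicts, best first, with "confidence" (0 to 1); they miss things now and then, are a little off and sometimes report something else, mostly with a low value. They report only what shows in the picture. A call takes as long as a camera call.
- r.look_for(camera, query): "xy" ([column, row] in pixels, amid what is visible of it).
- r.trace(camera, query): "mask" (420x560 bool, what is visible of it) and "xy" ([column, row] in pixels, amid what is visible of it).
The state is a dict: "time_s": time; "joint_pos": joint angles; "qvel": joint speeds; "tau": joint torques, N m; "tcp_pos": TCP position; "tcp_rot": TCP orientation; "wrist_force": force on the tool from outside, world axes, zero at the start; "ft_torque": the same for the moment, N m; "width": finger opening in mm.
Only numpy, scipy, OpenCV 4.12 (cv2) and the standard library are available. Lean on these libraries where they do the work, as an engineer would, in place of code of your own. Each camera call takes 0.05 s, during which the arm holds its last target. There are 200 camera calls.

### The job

The crate keeps cork sanding blocks dust-free under sprung flap doors; three of its four cells are already full and one is empty, which cannot be seen. With empty fingers feel down through the doors until you have reached the floor of the empty cell, and only then fetch the spare sanding block and press it through that cell's doors until it lies flat on the floor and the doors have shut over it. Leave all doors shut, the glue bottle standing and the tape where it is.

Things in the scene. Friction and masses are not known exactly. Their poses are not given: they have to be found in the camera images.
- crate: fixed plywood crate, 116 (its x) x 252 (its y) x 63 mm high; origin: centre of its underside, 12 mm above the bench (rubber feet). Four cells side by side along y, 56 mm apart, look alike under pale metal sprung flap doors. Cell floor 6 mm above the underside. Three cells (which ones varies) hold a cork sanding block lying flat, long side along x, its top 32 mm above the underside; one is empty
- block: the spare cork sanding block lying loose on the bench: 90 mm long (its y), 33 mm wide (its x), 26 mm high, about 50 g; origin: centre of its underside
- glue_bottle: small glue bottle standing on the bench, 34 mm wide, 92 mm tall; origin: centre of its base; bystander, leave it standing
- masking_tape: roll of masking tape lying on the thin grey board (7 mm) on the bench, 92 mm across, 24 mm high; origin: centre of its underside; bystander
- cell1 (a point): centre of the mouth of cell 1 (cell 1 at the crate's -y end, cell 4 at its +y end), level with the crate's top, 63 mm above its underside; axes as the crate's. Mouth 100 mm (x) by 42 mm (y) between 10 mm wide top bars; the cell is 51 mm wide below the doors and 40 mm wide from 37 mm height down to its floor, which lies 57 mm below this point
- cell2 (a point): centre of the mouth of cell 2 (cell 1 at the crate's -y end, cell 4 at its +y end), level with the crate's top, 63 mm above its underside; axes as the crate's. Mouth 100 mm (x) by 42 mm (y) between 10 mm wide top bars; the cell is 51 mm wide below the doors and 40 mm wide from 37 mm height down to its floor, which lies 57 mm below this point
- cell3 (a point): centre of the mouth of cell 3 (cell 1 at the crate's -y end, cell 4 at its +y end), level with the crate's top, 63 mm above its underside; axes as the crate's. Mouth 100 mm (x) by 42 mm (y) between 10 mm wide top bars; the cell is 51 mm wide below the doors and 40 mm wide from 37 mm height down to its floor, which lies 57 mm below this point
- cell4 (a point): centre of the mouth of cell 4 (cell 1 at the crate's -y end, cell 4 at its +y end), level with the crate's top, 63 mm above its underside; axes as the crate's. Mouth 100 mm (x) by 42 mm (y) between 10 mm wide top bars; the cell is 51 mm wide below the doors and 40 mm wide from 37 mm height down to its floor, which lies 57 mm below this point
- door1_left (a joint): +y door leaf of cell 1: 97 x 20 mm, 3 mm thick, hinged along the cell's long edge 3 mm below the crate's top; rad, 0 shut (level), grows as it swings down into the cell to 1.62 (its tip then 21 mm lower); a light spring (0.014 N m at first, 0.036 N m fully down) shuts it and drags with a few N on what is pushed through
- door1_right (a joint): -y door leaf of cell 1: 97 x 20 mm, 3 mm thick, hinged along the cell's long edge 3 mm below the crate's top; rad, 0 shut (level), grows as it swings down into the cell to 1.62 (its tip then 21 mm lower); a light spring (0.014 N m at first, 0.036 N m fully down) shuts it and drags with a few N on what is pushed through
- door2_left (a joint): +y door leaf of cell 2: 97 x 20 mm, 3 mm thick, hinged along the cell's long edge 3 mm below the crate's top; rad, 0 shut (level), grows as it swings down into the cell to 1.62 (its tip then 21 mm lower); a light spring (0.014 N m at first, 0.036 N m fully down) shuts it and drags with a few N on what is pushed through
- door2_right (a joint): -y door leaf of cell 2: 97 x 20 mm, 3 mm thick, hinged along the cell's long edge 3 mm below the crate's top; rad, 0 shut (level), grows as it swings down into the cell to 1.62 (its tip then 21 mm lower); a light spring (0.014 N m at first, 0.036 N m fully down) shuts it and drags with a few N on what is pushed through
- door3_left (a joint): +y door leaf of cell 3: 97 x 20 mm, 3 mm thick, hinged along the cell's long edge 3 mm below the crate's top; rad, 0 shut (level), grows as it swings down into the cell to 1.62 (its tip then 21 mm lower); a light spring (0.014 N m at first, 0.036 N m fully down) shuts it and drags with a few N on what is pushed through
- door3_right (a joint): -y door leaf of cell 3: 97 x 20 mm, 3 mm thick, hinged along the cell's long edge 3 mm below the crate's top; rad, 0 shut (level), grows as it swings down into the cell to 1.62 (its tip then 21 mm lower); a light spring (0.014 N m at first, 0.036 N m fully down) shuts it and drags with a few N on what is pushed through
- door4_left (a joint): +y door leaf of cell 4: 97 x 20 mm, 3 mm thick, hinged along the cell's long edge 3 mm below the crate's top; rad, 0 shut (level), grows as it swings down into the cell to 1.62 (its tip then 21 mm lower); a light spring (0.014 N m at first, 0.036 N m fully down) shuts it and drags with a few N on what is pushed through
- door4_right (a joint): -y door leaf of cell 4: 97 x 20 mm, 3 mm thick, hinged along the cell's long edge 3 mm below the crate's top; rad, 0 shut (level), grows as it swings down into the cell to 1.62 (its tip then 21 mm lower); a light spring (0.014 N m at first, 0.036 N m fully down) shuts it and drags with a few N on what is pushed through

How it is judged (in metres and radians):
On the way, in this order (a step that is already met when the one before it is completed fails the run):
1. empty fingers have reached down to the floor of the empty cell while the spare block still lies outside the crate (z of the grasp point in the frame of crate below 0.038 m and (horizontal distance between the grasp point and cell1 below 0.03 m or horizontal distance between the grasp point and cell2 below 0.03 m or horizontal distance between the grasp point and cell3 below 0.03 m or horizontal distance between the grasp point and cell4 below 0.03 m) and distance of block from where it was at the start of the episode below 0.02 m), for 0.02 s.
2. the block lies flat on the floor of a cell (z of block in the frame of crate between -0.002 and 0.013 m and x of block in the frame of crate between -0.015 and 0.015 m and y of block in the frame of crate between -0.1 and 0.1 m and angle between block's own z axis and vertical below 0.2 rad), for 0.2 s.
At the end, for the whole second after the job is handed in: the spare block lies flat (within 0.2 rad) on the floor of a cell of the crate (its underside under 13 mm above the crate's), at rest, and all eight door leaves are within 0.15 rad of shut (all of step 2 and linear speed of block below 0.01 m/s and value of joint each of door1_left, door1_right, door2_left, door2_right, door3_left, door3_right, door4_left, door4_right below 0.15 rad); the robot touches nothing.
It fails at once if the glue bottle is knocked over (angle between glue_bottle's own z axis and vertical above 0.5 rad).
It fails at once if the tape is moved by more than 30 mm (distance of masking_tape from where it was at the start of the episode above 0.03 m).
It also fails if it takes over 61 s, if anything falls off the work surface, if the arm or the gripper's body presses on something with over 40 N, if the wrist force passes 120 N, or if a joint passes its speed limit or range.

## Working session

There is one attempt and no reset: what is moved stays moved. The work goes in short steps, Python scripts to look and compute and a tool call to move; the robot and the scene stay as the last step left them, time stands still between calls to the robot, and variables do not carry over. Pictures are saved under pics/ and viewed, about 8 in all and at most 12, crops included, and the job is handed in when it is done.

Besides the shell and the picture viewer there is one more tool, called after "Request:" as name([rows], argument=value, ...), one row to a line, values as JSON. servo_tool: Moves the arm, as the interface text tells. Its arguments: {"type":"object","properties":{"series":{"type":"array","items":{"type":"object","properties":{"ax":{"type":"number"},"ay":{"type":"number"},"az":{"type":"number"},"x":{"type":"number"},"y":{"type":"number"},"z":{"type":"number"},"gripper":{"type":"number"}}}},"grip_force":{"type":"number"}},"required":["series"]}

```bash
mkdir -p pics
cat > h.py <<'E'
import numpy as np, cv2
from cell import r
def pts(f,mask=None):
    Z=f["range_z"]; K=np.array(f["camera_matrix"]); v,u=np.indices(Z.shape)
    P=np.stack([(u-K[0,2])*Z/K[0,0],(v-K[1,2])*Z/K[1,1],Z],-1)
    W=P@np.array(f["orientation"]).T+np.array(f["position"])
    W[Z==0]=np.nan
    return W
def save(f,n): cv2.imwrite(f"pics/{n}.png",f["color"][:,:,::-1])
E
python3 - <<'E'
from h import *
for c in ("top","scene"):
    f=r.grab_frame(c); save(f,c+"1"); W=pts(f); np.save(c+".npy",W)
    print(c,np.round(f["position"]),np.round(f["camera_matrix"][0]))
    for q in ("crate","block","glue_bottle","masking_tape"):
        for d in r.trace(c,q)[:2]:
            m=d["mask"]&np.isfinite(W[...,2]); p=W[m]
            if len(p)==0: continue
            zt=np.percentile(p[:,2],90); t=p[abs(p[:,2]-zt)<5]
            b=cv2.minAreaRect(t[:,:2].astype(np.float32))
            print(q,round(d["confidence"],2),np.round(d["xy"]),m.sum(),"ztop",round(zt,1),"rect",np.round(b[0],1),np.round(b[1],1),round(b[2],1))
print(r.state())
E
```

```text
top [ 392.  205. 1226.] [507.   0. 285.]
crate 0.62 [251. 229.] 5514 ztop 77.5 rect [532.8 307.7] [245.3 116.3] 88.2
block 0.75 [393. 177.] 554 ztop 30.0 rect [669.  -37.6] [30.8 89.8] 0.1
glue_bottle 0.63 [185. 278.] 213 ztop 71.2 rect [427.6 463.7] [15.8 18.5] 0.6
masking_tape 0.91 [315. 121.] 528 ztop 33.5 rect [782.7 160.6] [90.  88.5] 1.1
scene [ 291. -283.  771.] [409.   0. 277.]
crate 0.56 [236. 212.] 5123 ztop 74.3 rect [533.4 303.6] [244.4 116.8] 88.5
block 0.79 [377. 307.] 936 ztop 26.3 rect [669.8 -39.5] [33.2 90.2] 0.2
glue_bottle 0.61 [172. 188.] 310 ztop 67.0 rect [427.  461.7] [13.9 19.1] 34.4
masking_tape 0.96 [359. 226.] 684 ztop 30.4 rect [781.7 157.4] [89.2 89. ] 32.0
{'time_s': 0.5, 'joint_pos': array([ 1.66469486e+00,  4.02383723e-02,  8.47561453e-02,  4.85157391e-06,
       -1.61549423e+00, -3.33687573e-01]), 'qvel': array([-0.0011033 , -0.0019369 ,  0.00128442, -0.00118528, -0.00041887,
        0.00098352]), 'tau': array([ 1.38677093e-03, -3.67553258e+01,  3.47166002e+01,  6.92803904e+00,
       -1.08728018e-03,  4.69654736e-06]), 'tcp_pos': array([142.48570766, 582.80090989, 208.01625051]), 'tcp_rot': array([[-2.37497922e-01, -9.71388046e-01,  2.17144260e-05],
       [-9.71388032e-01,  2.37497914e-01, -1.78881527e-04],
       [ 1.68606246e-04, -6.35771246e-05, -9.99999984e-01]]), 'wrist_force': array([0.71107804, 0.47057541, 0.50787013]), 'ft_torque': array([ 0.00942681, -0.06749708,  0.00015911]), 'width': 85.8172855200719}
```

View pics/top1.png

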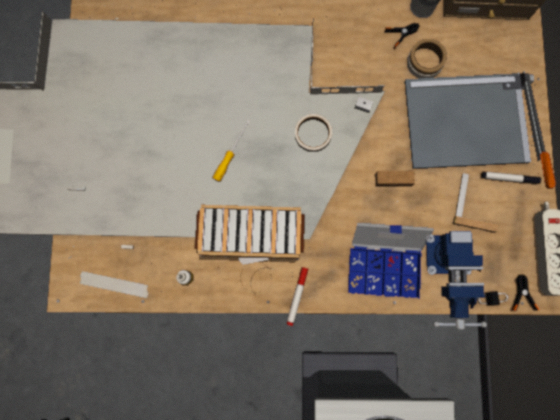

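View pics/scene1.png

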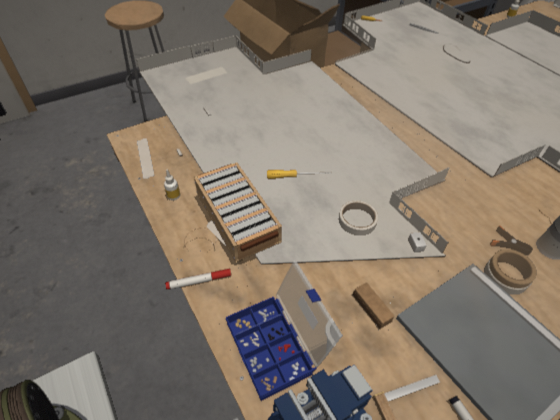

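The top view shows the crate at about (250,232) with its long side along world y, the block at (393,177), the bottle at (185,278), the tape at (313,132), and an open parts box below the block. I'll zoom in on the crate and refine the block and crate poses.

Run:
```python
from h import *
a=cv2.imread("pics/top1.png")[195:270,185:315]; b=cv2.imread("pics/scene1.png")[155:265,180:295]
a=cv2.resize(a,None,fx=5,fy=5,interpolation=cv2.INTER_CUBIC);b=cv2.resize(b,None,fx=4,fy=4,interpolation=cv2.INTER_CUBIC)
a=a[:,:650]
cv2.imwrite("pics/z1.png",a)
for c in("top","scene"):
    W=np.load(c+".npy")
    m=(abs(W[...,0]-533)<75)&(abs(W[...,1]-305)<145)&(W[...,2]>55)&(W[...,2]<95)
    p=W[m]; b=cv2.minAreaRect(p[:,:2].astype(np.float32)); print(c,b,np.percentile(p[:,2],[5,25,50,75,95]))
    t=p[:,:2]; print(np.percentile(t,[1,99],axis=0).round(1))
    # height profile along y
    for y in range(180,440,8):
        q=p[abs(p[:,1]-y)<4]
        if len(q): print(y,len(q),q[:,2].mean().round(1),end=" | ")
    # edges vs y for yaw
    for y0 in(200,410):
        q=p[abs(p[:,1]-y0)<20]; print("x range",y0,np.percentile(q[:,0],[1,99]).round(1))
```

```text
top ((532.7440185546875, 309.885498046875), (252.90782165527344, 117.4920883178711), 88.47447967529297) [69.45751926 72.79978462 74.46704684 76.10694987 78.41696767]
[[474.5 186. ]
 [589.7 431.6]]
180 20 67.3 | 188 117 69.5 | 196 198 74.7 | 204 152 74.9 | 212 198 74.5 | 220 149 74.6 | 228 199 74.3 | 236 150 74.1 | 244 195 74.1 | 252 157 74.9 | 260 187 74.9 | 268 169 74.2 | 276 181 74.7 | 284 170 74.9 | 292 179 74.2 | 300 171 74.2 | 308 183 75.3 | 316 169 74.5 | 324 174 73.8 | 332 179 74.5 | 340 175 74.6 | 348 177 74.3 | 356 172 74.6 | 364 176 75.2 | 372 171 74.8 | 380 169 74.0 | 388 181 74.1 | 396 169 74.2 | 404 183 74.1 | 412 168 74.6 | 420 182 75.2 | 428 123 71.0 | 436 43 68.1 | x range 200 [472.4 586.9]
x range 410 [478.2 591.8]
scene ((532.9781494140625, 307.35540771484375), (254.92234802246094, 117.84135437011719), 88.3626480102539) [64.91959336 71.26615323 72.44630916 73.47994199 74.90012371]
[[473.6 182.4]
 [589.8 423.1]]
180 118 62.8 | 188 206 67.4 | 196 218 71.4 | 204 153 72.5 | 212 154 71.8 | 220 172 72.5 | 228 140 72.3 | 236 155 72.1 | 244 160 72.1 | 252 153 72.9 | 260 130 72.6 | 268 142 72.0 | 276 156 72.6 | 284 122 72.3 | 292 141 71.8 | 300 150 72.4 | 308 132 72.9 | 316 118 72.3 | 324 135 71.9 | 332 139 72.4 | 340 107 72.2 | 348 130 71.8 | 356 134 72.4 | 364 132 72.7 | 372 97 72.5 | 380 119 72.0 | 388 130 72.6 | 396 99 72.3 | 404 111 71.7 | 412 132 72.3 | 420 104 72.7 | 428 24 70.2 | 436 10 66.6 | x range 200 [472.7 586.4]
x range 410 [478.4 592. ]
```

View pics/z1.png

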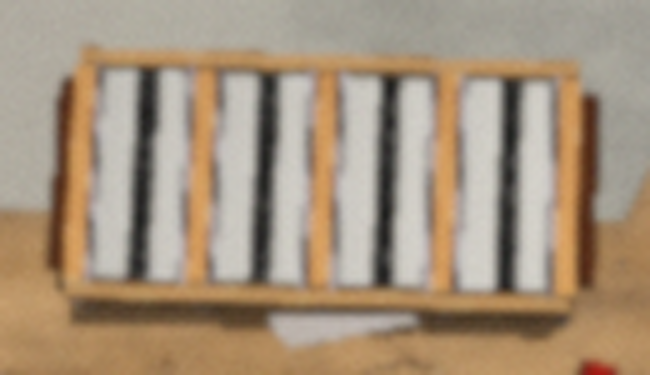

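The crop shows four cells with dark slits at about x = 143, 265, 388 and 510. The crate has small handles at its ends. I'll project those onto the z = 75 plane.

Run:
```python
from h import *
f=r.grab_frame("top");K=np.array(f["camera_matrix"]);R=np.array(f["orientation"]);o=np.array(f["position"])
def pr(u,v,z):
    d=R@np.linalg.inv(K)@[u,v,1]; return (o+d*(z-o[2])/d[2])[:2]
for n,(a,b) in {"slits top":(None,None)}.items():pass
for x,y in [(143,178),(264.5,178),(388,178),(510,178),(149,70),(135,278),(512,80),(507,290),(85,50),(577,68),(70,292),(573,305)]:
    print((x,y),pr(185+x/5,195+y/5,75).round(1))
W=np.load("scene.npy");m=(abs(W[...,0]-669)<60)&(abs(W[...,1]+39)<70)&(W[...,2]>18)&(W[...,2]<34);p=W[m]
print(cv2.minAreaRect(p[:,:2].astype(np.float32)),p[:,2].mean())
T=np.load("top.npy");m=(abs(T[...,0]-669)<60)&(abs(T[...,1]+39)<70)&(T[...,2]>22)&(T[...,2]<38);p=T[m]
print(cv2.minAreaRect(p[:,:2].astype(np.float32)),np.median(p[:,2]))
```

```text
(143, 178) [532.1 390.8]
(264.5, 178) [532.2 335. ]
(388, 178) [532.3 278.4]
(510, 178) [532.5 222.6]
(149, 70) [582.3 389.5]
(135, 278) [486.2 393.2]
(512, 80) [577.9 221.8]
(507, 290) [481.3 223.7]
(85, 50) [591.6 419.4]
(577, 68) [583.5 191.9]
(70, 292) [479.7 422.7]
(573, 305) [474.6 193.8]
((678.3942260742188, -57.98821258544922), (64.68773651123047, 132.69407653808594), 26.74917984008789) 23.725962562421703
((678.9570922851562, -56.42559814453125), (63.597965240478516, 135.7401123046875), 25.94821548461914) 26.5608803187547
```

Add to h.py:
```python
def go(x,y,z,phi_deg):
    """shift/turn from present pose to a target, in servo units (tool pointing down)"""
    s=r.state(); R=s["tcp_rot"]; p=s["tcp_pos"]
    d=R.T@(np.array([x,y,z])-p)/100
    phi=np.degrees(np.arctan2(R[1,0],R[0,0])); t=(phi-phi_deg+90)%180-90
    print(f"t={s['time_s']:.1f} tcp {p.round(1)} phi {phi:.1f} j6 {s['joint_pos'][5]:.2f} w {s['width']:.1f} F {s['wrist_force'].round(1)} tilt {R[:,2].round(4)[:2]} -> x {d[0]:.3f} y {d[1]:.3f} z {d[2]:.3f} az {t/45:.3f}")
```

```text
(no output)
```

Request:
servo_tool([
  {"y": -0.5, "x": 0.1, "z": 0.1, "gripper": 0},
  {"y": -1, "x": 0.2, "z": 0.2, "gripper": 0},
  {"y": -1, "x": 0.2, "z": 0.2, "gripper": 0},
], grip_force=40)

```text
invalid input at $.series[0]: expected keys ax, ay, az, x, y, z, gripper
```

Request:
servo_tool([
  {"y": -0.5, "x": 0.1, "z": 0.1, "gripper": 0},
  {"y": -1, "x": 0.2, "z": 0.2, "gripper": 0},
  {"y": -1, "x": 0.2, "z": 0.2, "gripper": 0},
])

```text
invalid input at $.series[0]: expected keys ax, ay, az, x, y, z, gripper
```

Request:
servo_tool([
  {"y": -0.5, "x": 0.1, "z": 0.1, "gripper": 0},
  {"y": -1, "x": 0.2, "z": 0.2, "gripper": 0},
  {"y": -1, "x": 0.2, "z": 0.2, "gripper": 0},
])

```text
invalid input at $.series[0]: expected keys ax, ay, az, x, y, z, gripper
```

Request:
servo_tool([
  {"y": -0.5, "az": 0.19},
  {"y": -1, "az": 0.38},
  {"y": -1, "az": 0.57},
  {"y": -1, "az": 0.76},
  {"y": -1, "az": 0.95},
  {"y": -1, "az": 1},
  {"y": -1, "az": 1},
])

```text
invalid input at $.series[0]: expected keys ax, ay, az, x, y, z, gripper
```

```bash
python3 -c "
from h import *
go(535,390,100,-1.7)"
```

```text
t=0.6 tcp [142.5 582.8 208. ] phi -103.7 j6 -0.33 w 85.8 F [-0.5  0.2 -0.1] tilt [-0.     -0.0001] -> x 0.940 y -4.271 z 1.080 az 1.732
```

All the keys are required in every row.

Request:
servo_tool([
  {"ax": 0, "ay": 0, "az": 0, "x": 0.1, "y": -0.5, "z": 0.1, "gripper": 0},
  {"ax": 0, "ay": 0, "az": 0, "x": 0.2, "y": -1, "z": 0.2, "gripper": 0},
  {"ax": 0, "ay": 0, "az": 0, "x": 0.2, "y": -1, "z": 0.2, "gripper": 0},
], grip_force=40)

```text
time_s: 0.85
tcp_pos: [238.2, 537.2, 187.0]
tcp_rot: [[-0.241, -0.97, 0.0], [-0.97, 0.241, -0.002], [0.002, -0.001, -1.0]]
wrist_force: [-0.3, 0.2, -0.9]
width: 44.2
```

Request:
servo_tool([
  {"ax": 0, "ay": 0, "az": 0, "x": 0.1, "y": -0.5, "z": 0.1, "gripper": 0},
  {"ax": 0, "ay": 0, "az": 0, "x": 0.2, "y": -1, "z": 0.2, "gripper": 0},
  {"ax": 0, "ay": 0, "az": 0, "x": 0.2, "y": -1, "z": 0.2, "gripper": 0},
])

```text
time_s: 1.15
tcp_pos: [330.5, 493.8, 166.7]
tcp_rot: [[-0.242, -0.97, -0.0], [-0.97, 0.242, -0.003], [0.003, -0.0, -1.0]]
wrist_force: [-0.7, 0.2, -0.3]
width: 0.3
```

Request:
servo_tool([
  {"ax": 0, "ay": 0, "az": 0, "x": 0.1, "y": -0.5, "z": 0.1, "gripper": 0},
  {"ax": 0, "ay": 0, "az": 0, "x": 0.2, "y": -1, "z": 0.2, "gripper": 0},
  {"ax": 0, "ay": 0, "az": 0, "x": 0.2, "y": -1, "z": 0.2, "gripper": 0},
])

```text
time_s: 1.45
tcp_pos: [422.5, 450.6, 146.3]
tcp_rot: [[-0.242, -0.97, -0.001], [-0.97, 0.242, -0.003], [0.003, 0.0, -1.0]]
wrist_force: [-0.5, 0.1, -0.0]
width: 0.1
```

Request:
servo_tool([
  {"ax": 0, "ay": 0, "az": 0.19, "x": 0, "y": -0.5, "z": 0, "gripper": 0},
  {"ax": 0, "ay": 0, "az": 0.38, "x": 0, "y": -1, "z": 0, "gripper": 0},
  {"ax": 0, "ay": 0, "az": 0.57, "x": 0, "y": -1, "z": 0, "gripper": 0},
  {"ax": 0, "ay": 0, "az": 0.76, "x": 0, "y": -1, "z": 0, "gripper": 0},
  {"ax": 0, "ay": 0, "az": 0.95, "x": 0, "y": -1, "z": 0, "gripper": 0},
  {"ax": 0, "ay": 0, "az": 1, "x": 0, "y": -1, "z": 0, "gripper": 0},
  {"ax": 0, "ay": 0, "az": 1, "x": 0, "y": -1, "z": 0, "gripper": 0},
])

```text
time_s: 2.15
tcp_pos: [516.4, 430.2, 148.2]
tcp_rot: [[-0.855, -0.519, 0.0], [-0.519, 0.855, 0.0], [-0.0, 0.0, -1.0]]
wrist_force: [-0.2, 0.0, 0.5]
width: 0.2
```

```bash
python3 -c "
from h import *
go(535,390,100,-1.7)"
```

```text
t=2.1 tcp [516.4 430.2 148.2] phi -148.7 j6 -0.45 w 0.2 F [-0.2  0.   0.5] tilt [0.     0.0001] -> x 0.049 y -0.440 z 0.482 az 0.733
```

Request:
servo_tool([
  {"ax": 0, "ay": 0, "az": 0.19, "x": 0.05, "y": -0.44, "z": 0, "gripper": 0},
  {"ax": 0, "ay": 0, "az": 0.38, "x": 0.05, "y": -0.44, "z": 0.2, "gripper": 0},
  {"ax": 0, "ay": 0, "az": 0.57, "x": 0.05, "y": -0.44, "z": 0.4, "gripper": 0},
  {"ax": 0, "ay": 0, "az": 0.733, "x": 0.05, "y": -0.44, "z": 0.48, "gripper": 0},
  {"ax": 0, "ay": 0, "az": 0.733, "x": 0.05, "y": -0.44, "z": 0.48, "gripper": 0},
  {"ax": 0, "ay": 0, "az": 0.733, "x": 0.05, "y": -0.44, "z": 0.48, "gripper": 0},
])

```text
time_s: 2.75
tcp_pos: [535.4, 389.7, 100.8]
tcp_rot: [[-1.0, 0.025, 0.001], [0.025, 1.0, 0.0], [-0.001, 0.0, -1.0]]
wrist_force: [-0.9, -1.0, 0.2]
width: 0.0
```

Run:
```python
from h import *
go(535,390,30,-1.7)
f=r.grab_frame("scene"); cv2.imwrite("pics/s2.png",cv2.resize(f["color"][130:270,160:310,::-1],None,fx=4,fy=4,interpolation=cv2.INTER_CUBIC))
```

```text
t=2.8 tcp [535.4 389.7 100.8] phi 178.5 j6 -0.96 w 0.0 F [-0.9 -1.   0.2] tilt [0.0007 0.0001] -> x 0.004 y 0.002 z 0.708 az 0.005
```

View pics/s2.png

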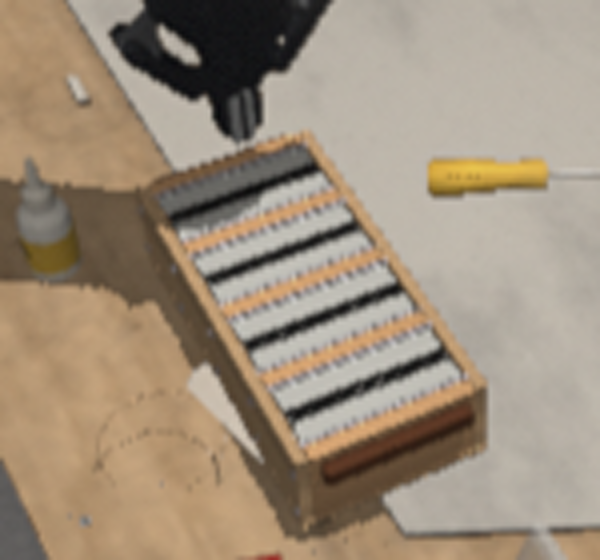

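The closed fingers hang over the +y cell's slit and the crate is clear. I'll start probing here.

Request:
servo_tool([
  {"ax": 0, "ay": 0, "az": 0, "x": 0, "y": 0, "z": 0.2, "gripper": 0},
  {"ax": 0, "ay": 0, "az": 0, "x": 0, "y": 0, "z": 0.3, "gripper": 0},
  {"ax": 0, "ay": 0, "az": 0, "x": 0, "y": 0, "z": 0.38, "gripper": 0},
  {"ax": 0, "ay": 0, "az": 0, "x": 0, "y": 0, "z": 0.46, "gripper": 0},
  {"ax": 0, "ay": 0, "az": 0, "x": 0, "y": 0, "z": 0.52, "gripper": 0},
  {"ax": 0, "ay": 0, "az": 0, "x": 0, "y": 0, "z": 0.56, "gripper": 0},
  {"ax": 0, "ay": 0, "az": 0, "x": 0, "y": 0, "z": 0.59, "gripper": 0},
  {"ax": 0, "ay": 0, "az": 0, "x": 0, "y": 0, "z": 0.6, "gripper": 0},
  {"ax": 0, "ay": 0, "az": 0, "x": 0, "y": 0, "z": 0.6, "gripper": 0},
])

```text
time_s: 3.7
tcp_pos: [535.9, 389.8, 40.9]
tcp_rot: [[-1.0, 0.03, 0.001], [0.03, 1.0, 0.001], [-0.001, 0.001, -1.0]]
wrist_force: [1.8, 0.9, 3.0]
width: 0.2
```

Request:
servo_tool([
  {"ax": 0, "ay": 0, "az": 0, "x": 0, "y": 0, "z": 0.03, "gripper": 0},
  {"ax": 0, "ay": 0, "az": 0, "x": 0, "y": 0, "z": 0.06, "gripper": 0},
  {"ax": 0, "ay": 0, "az": 0, "x": 0, "y": 0, "z": 0.06, "gripper": 0},
])

```text
time_s: 4.0
tcp_pos: [535.1, 389.1, 33.2]
tcp_rot: [[-1.0, 0.03, -0.001], [0.03, 1.0, -0.001], [0.001, -0.001, -1.0]]
wrist_force: [0.8, 1.2, 1.8]
width: -0.3
```

No block so far, so this cell looks empty. I'll feel for the floor, expected at about z = 18.

Request:
servo_tool([
  {"ax": 0, "ay": 0, "az": 0, "x": 0, "y": 0, "z": 0.04, "gripper": 0},
  {"ax": 0, "ay": 0, "az": 0, "x": 0, "y": 0, "z": 0.08, "gripper": 0},
  {"ax": 0, "ay": 0, "az": 0, "x": 0, "y": 0, "z": 0.12, "gripper": 0},
  {"ax": 0, "ay": 0, "az": 0, "x": 0, "y": 0, "z": 0.15, "gripper": 0},
  {"ax": 0, "ay": 0, "az": 0, "x": 0, "y": 0, "z": 0.16, "gripper": 0},
  {"ax": 0, "ay": 0, "az": 0, "x": 0, "y": 0, "z": 0.16, "gripper": 0},
])

```text
time_s: 4.6
tcp_pos: [535.1, 388.8, 21.4]
tcp_rot: [[-1.0, 0.029, 0.001], [0.029, 1.0, -0.001], [-0.001, -0.001, -1.0]]
wrist_force: [-11.1, -5.1, 19.3]
width: -0.3
```

The floor is at z of about 21 with 19 N, so the +y cell is empty. Next I fetch the block.

Request:
servo_tool([
  {"ax": 0, "ay": 0, "az": 0, "x": 0, "y": 0, "z": -0.3, "gripper": 0},
  {"ax": 0, "ay": 0, "az": 0, "x": 0, "y": 0, "z": -0.6, "gripper": 0},
  {"ax": 0, "ay": 0, "az": 0, "x": 0, "y": 0, "z": -1, "gripper": 0},
  {"ax": 0, "ay": 0, "az": 0, "x": 0, "y": 0, "z": -1, "gripper": 0},
])

```text
time_s: 5.0
tcp_pos: [537.5, 390.4, 124.5]
tcp_rot: [[-1.0, 0.03, 0.007], [0.03, 1.0, 0.005], [-0.007, 0.005, -1.0]]
wrist_force: [0.7, -0.3, 1.3]
width: 0.0
```

Request:
servo_tool([
  {"ax": 0, "ay": 0, "az": 0, "x": -0.1, "y": -0.4, "z": -0.1, "gripper": 100},
  {"ax": 0, "ay": 0, "az": 0, "x": -0.25, "y": -0.8, "z": -0.3, "gripper": 100},
  {"ax": 0, "ay": 0, "az": 0, "x": -0.3, "y": -1, "z": -0.3, "gripper": 100},
])

```text
time_s: 5.3
tcp_pos: [563.9, 286.1, 150.5]
tcp_rot: [[-0.999, 0.032, 0.003], [0.032, 0.999, 0.001], [-0.003, 0.001, -1.0]]
wrist_force: [0.3, 0.2, 1.7]
width: 43.2
```

Request:
servo_tool([
  {"ax": 0, "ay": 0, "az": 0, "x": -0.15, "y": -0.5, "z": 0, "gripper": 100},
  {"ax": 0, "ay": 0, "az": 0, "x": -0.3, "y": -1, "z": 0, "gripper": 100},
  {"ax": 0, "ay": 0, "az": 0, "x": -0.3, "y": -1, "z": 0, "gripper": 100},
])

```text
time_s: 5.6
tcp_pos: [589.8, 182.9, 147.1]
tcp_rot: [[-0.999, 0.035, -0.001], [0.035, 0.999, -0.001], [0.001, -0.001, -1.0]]
wrist_force: [-0.1, -0.2, -0.7]
width: 84.9
```

Request:
servo_tool([
  {"ax": 0, "ay": 0, "az": 0, "x": -0.15, "y": -0.5, "z": 0, "gripper": 100},
  {"ax": 0, "ay": 0, "az": 0, "x": -0.3, "y": -1, "z": 0, "gripper": 100},
  {"ax": 0, "ay": 0, "az": 0, "x": -0.3, "y": -1, "z": 0, "gripper": 100},
])

```text
time_s: 5.9
tcp_pos: [616.5, 82.4, 146.8]
tcp_rot: [[-0.999, 0.035, -0.002], [0.035, 0.999, -0.001], [0.002, -0.001, -1.0]]
wrist_force: [-0.2, -0.0, -0.3]
width: 85.6
```

Request:
servo_tool([
  {"ax": 0, "ay": 0, "az": 0, "x": -0.15, "y": -0.5, "z": 0.2, "gripper": 60},
  {"ax": 0, "ay": 0, "az": 0, "x": -0.3, "y": -1, "z": 0.4, "gripper": 60},
  {"ax": 0, "ay": 0, "az": 0, "x": -0.3, "y": -1, "z": 0.4, "gripper": 60},
  {"ax": 0, "ay": 0, "az": 0, "x": -0.3, "y": -1, "z": 0.4, "gripper": 60},
])

```text
time_s: 6.3
tcp_pos: [642.4, -15.6, 105.4]
tcp_rot: [[-0.999, 0.033, -0.004], [0.033, 0.999, -0.001], [0.004, -0.001, -1.0]]
wrist_force: [0.7, 0.6, 0.9]
width: 51.0
```

Run:
```python
from h import *
f=r.grab_frame("scene"); W=pts(f)
for q in("block","crate"):
  for d in r.trace("scene",q)[:1]:
    p=W[d["mask"]&np.isfinite(W[...,2])]; zt=np.percentile(p[:,2],90); t=p[abs(p[:,2]-zt)<5]
    b=cv2.minAreaRect(t[:,:2].astype(np.float32)); print(q,d["confidence"],zt,b)
a=cv2.resize(f["color"][130:280,150:300,::-1],(400,400));b=cv2.resize(f["color"][220:370,320:470,::-1],(400,400))
cv2.imwrite("pics/s3.png",np.hstack([a,b]))
go(669.5,-38.5,17,0.2)
```

```text
block 0.79 26.242635637609816 ((669.9807739257812, -39.358924865722656), (32.873844146728516, 90.15203857421875), 0.17603155970573425)
crate 0.86 74.27126576225969 ((533.5526733398438, 306.7459716796875), (246.1327362060547, 116.82711029052734), 88.22516632080078)
t=6.5 tcp [643.3 -13.  108.4] phi 178.3 j6 -0.32 w 51.1 F [0.2 1.3 0.6] tilt [0.0004 0.0001] -> x -0.269 y -0.247 z 0.914 az -0.042
```

View pics/s3.png

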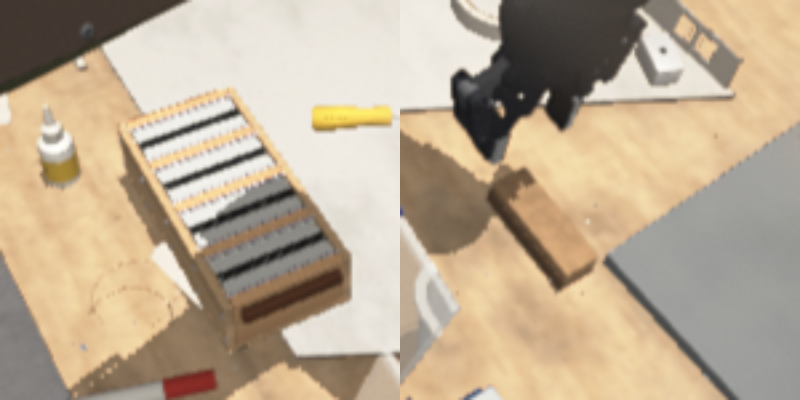

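Doors are shut and the fingers hang beside the block. Grasping it high, with TCP z at about 15.

Request:
servo_tool([
  {"ax": 0, "ay": 0, "az": -0.04, "x": -0.27, "y": -0.25, "z": 0.2, "gripper": 60},
  {"ax": 0, "ay": 0, "az": -0.04, "x": -0.27, "y": -0.25, "z": 0.5, "gripper": 60},
  {"ax": 0, "ay": 0, "az": -0.04, "x": -0.27, "y": -0.25, "z": 0.8, "gripper": 60},
  {"ax": 0, "ay": 0, "az": -0.04, "x": -0.27, "y": -0.25, "z": 0.93, "gripper": 60},
  {"ax": 0, "ay": 0, "az": -0.04, "x": -0.27, "y": -0.25, "z": 0.93, "gripper": 60},
  {"ax": 0, "ay": 0, "az": -0.04, "x": -0.27, "y": -0.25, "z": 0.93, "gripper": 20},
  {"ax": 0, "ay": 0, "az": -0.04, "x": -0.27, "y": -0.25, "z": 0.93, "gripper": 20},
  {"ax": 0, "ay": 0, "az": -0.04, "x": -0.27, "y": -0.25, "z": 0.93, "gripper": 20},
  {"ax": 0, "ay": 0, "az": -0.04, "x": -0.27, "y": -0.25, "z": 0.93, "gripper": 20},
], grip_force=50)

```text
time_s: 7.35
tcp_pos: [670.0, -39.8, 16.3]
tcp_rot: [[-1.0, -0.001, 0.002], [-0.001, 1.0, 0.0], [-0.002, 0.0, -1.0]]
wrist_force: [-0.4, 0.1, 0.1]
width: 17.3
```

Request:
servo_tool([
  {"ax": 0, "ay": 0, "az": 0, "x": 0, "y": 0, "z": -0.2, "gripper": 20},
  {"ax": 0, "ay": 0, "az": 0, "x": 0, "y": 0, "z": -0.6, "gripper": 20},
  {"ax": 0, "ay": 0, "az": 0, "x": 0, "y": 0, "z": -1, "gripper": 20},
  {"ax": 0, "ay": 0, "az": 0, "x": 0, "y": 0, "z": -1, "gripper": 20},
  {"ax": 0, "ay": 0, "az": 0, "x": 0, "y": 0, "z": -1, "gripper": 20},
])

```text
time_s: 7.85
tcp_pos: [670.3, -39.8, 117.3]
tcp_rot: [[-1.0, -0.001, 0.004], [-0.001, 1.0, 0.001], [-0.004, 0.001, -1.0]]
wrist_force: [0.2, -0.1, -0.9]
width: 17.5
```

Run:
```python
from h import *
f=r.grab_frame("scene"); W=pts(f)
cv2.imwrite("pics/s4.png",cv2.resize(f["color"][150:350,320:520,::-1],(600,600),interpolation=cv2.INTER_CUBIC))
for d in r.trace("scene","block")[:1]:
    p=W[d["mask"]&np.isfinite(W[...,2])]; print(d["confidence"],d["xy"],np.percentile(p,[2,10,50,90,98],axis=0).round(1))
go(535,389,150,88.3)
```

```text
0.73 [374.5, 306.3] [[ 6.528e+02 -8.420e+01 -3.000e-01]
 [ 6.535e+02 -7.950e+01  6.800e+00]
 [ 6.643e+02 -4.420e+01  2.410e+01]
 [ 6.815e+02 -5.400e+00  2.630e+01]
 [ 6.856e+02  2.300e+00  2.730e+01]]
t=8.0 tcp [669.  -39.9 114.2] phi -179.9 j6 -0.24 w 17.1 F [ 0.3 -0.6 -0.1] tilt [-0.0013  0.0002] -> x 1.335 y 4.290 z -0.355 az -1.961
```

View pics/s4.png

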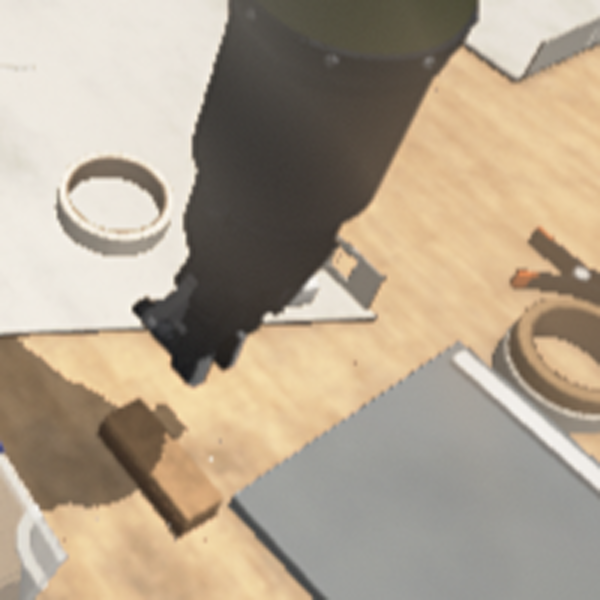

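The block is still on the bench at (160,470) in the crop and the fingers closed above it without touching. The tips stand farther back than I assumed, so I'll grasp about 9 mm lower.

Request:
servo_tool([
  {"ax": 0, "ay": 0, "az": 0, "x": 0, "y": 0, "z": 0.2, "gripper": 60},
  {"ax": 0, "ay": 0, "az": 0, "x": 0, "y": 0, "z": 0.5, "gripper": 60},
  {"ax": 0, "ay": 0, "az": 0, "x": 0, "y": 0, "z": 0.8, "gripper": 60},
  {"ax": 0, "ay": 0, "az": 0, "x": 0, "y": 0, "z": 0.95, "gripper": 60},
  {"ax": 0, "ay": 0, "az": 0, "x": 0, "y": 0, "z": 0.95, "gripper": 60},
])

```text
time_s: 8.45
tcp_pos: [667.3, -40.2, 16.2]
tcp_rot: [[-1.0, -0.001, -0.006], [-0.001, 1.0, -0.001], [0.006, -0.001, -1.0]]
wrist_force: [0.0, 0.3, -0.6]
width: 51.3
```

Request:
servo_tool([
  {"ax": 0, "ay": 0, "az": 0, "x": 0, "y": 0, "z": 0.08, "gripper": 60},
  {"ax": 0, "ay": 0, "az": 0, "x": 0, "y": 0, "z": 0.12, "gripper": 60},
  {"ax": 0, "ay": 0, "az": 0, "x": 0, "y": 0, "z": 0.12, "gripper": 60},
  {"ax": 0, "ay": 0, "az": 0, "x": 0, "y": 0, "z": 0.12, "gripper": 20},
  {"ax": 0, "ay": 0, "az": 0, "x": 0, "y": 0, "z": 0.12, "gripper": 20},
  {"ax": 0, "ay": 0, "az": 0, "x": 0, "y": 0, "z": 0.12, "gripper": 20},
  {"ax": 0, "ay": 0, "az": 0, "x": 0, "y": 0, "z": 0.12, "gripper": 20},
])

```text
time_s: 9.15
tcp_pos: [669.6, -39.9, 8.4]
tcp_rot: [[-1.0, -0.001, 0.0], [-0.001, 1.0, -0.0], [-0.0, -0.0, -1.0]]
wrist_force: [-0.0, -0.3, -0.2]
width: 17.1
```

Run:
```python
from h import *
f=r.grab_frame("scene")
cv2.imwrite("pics/s5.png",cv2.resize(f["color"][220:370,320:470,::-1],(600,600),interpolation=cv2.INTER_CUBIC))
go(669.7,-39.5,3,0.1)
```

```text
t=9.2 tcp [669.6 -39.9   8.3] phi -179.9 j6 -0.24 w 17.3 F [ 0.4 -0.6 -1.2] tilt [ 0.0002 -0.0001] -> x -0.001 y 0.004 z 0.053 az -0.001
```

View pics/s5.png

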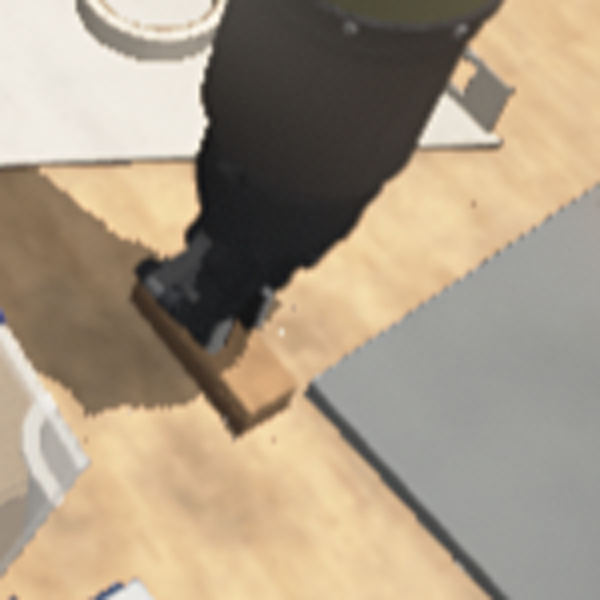

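The fingers closed to 17 mm apparently on top of the block, which contradicts the stated TCP. I'll check where the fingertips really are by projecting the TCP into the image.

Run:
```python
from h import *
f=r.grab_frame("scene");K=np.array(f["camera_matrix"]);R=np.array(f["orientation"]);o=np.array(f["position"])
def px(p): q=K@(R.T@(np.array(p)-o)); return (q[:2]/q[2]).round(1)
for n,p in {"s2 tip seen (220,164)":(535.4,389.7,100.8),"s4 tips seen (383,277),(395,273)":(669,-40,114)}.items():
    print(n)
    for dz in (0,10,20,30): print(dz,px((p[0],p[1],p[2]+dz)))
print("block centre top",px((669.7,-39.5,26)),"now tcp",px((669.6,-39.9,8.3)))
W=pts(f); m=(abs(W[...,0]-669)<45)&(abs(W[...,1]+40)<25)&(W[...,2]>30)&(W[...,2]<90); p=W[m]
g=f["color"][m].mean(1)
for z in range(30,80,5):
    q=p[(p[:,2]>=z)&(p[:,2]<z+5)&(g<110)]; 
    if len(q): print(z,len(q),np.percentile(q[:,:2],[5,50,95],axis=0).round(0).tolist())
```

```text
s2 tip seen (220,164)
0 [219.9 170.1]
10 [219.5 167. ]
20 [219.1 163.8]
30 [218.6 160.6]
s4 tips seen (383,277),(395,273)
0 [382.9 279.4]
10 [384.  276.6]
20 [385.1 273.7]
30 [386.3 270.7]
block centre top [374. 302.] now tcp [372.4 306.3]
30 9 [[655.0, -52.0], [678.0, -48.0], [679.0, -42.0]]
35 16 [[650.0, -52.0], [670.0, -49.0], [680.0, -45.0]]
40 17 [[648.0, -52.0], [661.0, -48.0], [680.0, -43.0]]
45 17 [[648.0, -52.0], [659.0, -50.0], [680.0, -45.0]]
50 17 [[649.0, -53.0], [678.0, -50.0], [683.0, -45.0]]
55 14 [[649.0, -53.0], [658.0, -50.0], [681.0, -47.0]]
60 10 [[653.0, -52.0], [678.0, -52.0], [681.0, -48.0]]
65 7 [[659.0, -51.0], [680.0, -49.0], [682.0, -47.0]]
70 11 [[648.0, -55.0], [653.0, -53.0], [683.0, -47.0]]
75 23 [[636.0, -54.0], [654.0, -53.0], [685.0, -40.0]]
```

The images put the real fingertips about 18–22 mm behind the reported TCP. That means the contact at reported z = 21 was a block top (44), not the floor, so the +y cell is full. With this offset a real floor should come at a reported z of about -3. The spare block hasn't been touched, so I'll go back and probe the other three cells.

Request:
servo_tool([
  {"ax": 0, "ay": 0, "az": 0, "x": 0, "y": 0, "z": -0.3, "gripper": 20},
  {"ax": 0, "ay": 0, "az": 0, "x": 0, "y": 0, "z": -0.7, "gripper": 20},
  {"ax": 0, "ay": 0, "az": 0, "x": 0, "y": 0, "z": -1, "gripper": 0},
  {"ax": 0, "ay": 0, "az": 0, "x": 0, "y": 0, "z": -1, "gripper": 0},
])

```text
time_s: 9.65
tcp_pos: [672.2, -40.2, 114.9]
tcp_rot: [[-1.0, -0.002, 0.01], [-0.002, 1.0, -0.0], [-0.01, -0.0, -1.0]]
wrist_force: [-0.4, 0.0, 0.8]
width: 0.2
```

Request:
servo_tool([
  {"ax": 0, "ay": 0, "az": 0, "x": 0.2, "y": 0.4, "z": 0, "gripper": 0},
  {"ax": 0, "ay": 0, "az": 0, "x": 0.4, "y": 0.8, "z": 0, "gripper": 0},
  {"ax": 0, "ay": 0, "az": 0, "x": 0.5, "y": 1, "z": 0, "gripper": 0},
  {"ax": 0, "ay": 0, "az": 0, "x": 0.5, "y": 1, "z": 0, "gripper": 0},
])

```text
time_s: 10.05
tcp_pos: [618.4, 62.5, 108.2]
tcp_rot: [[-1.0, -0.005, 0.0], [-0.005, 1.0, 0.001], [-0.0, 0.001, -1.0]]
wrist_force: [0.4, -0.5, 0.9]
width: 0.1
```

Request:
servo_tool([
  {"ax": 0, "ay": 0, "az": 0.02, "x": 0.2, "y": 0.4, "z": 0, "gripper": 0},
  {"ax": 0, "ay": 0, "az": 0.04, "x": 0.4, "y": 0.8, "z": 0, "gripper": 0},
  {"ax": 0, "ay": 0, "az": 0.04, "x": 0.5, "y": 1, "z": 0, "gripper": 0},
  {"ax": 0, "ay": 0, "az": 0.04, "x": 0.5, "y": 1, "z": 0, "gripper": 0},
])

```text
time_s: 10.45
tcp_pos: [568.5, 161.8, 108.1]
tcp_rot: [[-1.0, 0.027, 0.0], [0.027, 1.0, 0.0], [-0.0, 0.0, -1.0]]
wrist_force: [1.1, -1.5, -0.1]
width: -0.1
```

```bash
python3 -c "
from h import *
go(531,222,60,-1.7)"
```

```text
t=10.4 tcp [568.5 161.8 108.1] phi 178.4 j6 -0.64 w -0.1 F [ 1.1 -1.5 -0.1] tilt [0.0001 0.0004] -> x 0.391 y 0.591 z 0.481 az 0.003
```

Request:
servo_tool([
  {"ax": 0, "ay": 0, "az": 0, "x": 0.2, "y": 0.3, "z": 0, "gripper": 0},
  {"ax": 0, "ay": 0, "az": 0, "x": 0.39, "y": 0.59, "z": 0.1, "gripper": 0},
  {"ax": 0, "ay": 0, "az": 0, "x": 0.39, "y": 0.59, "z": 0.3, "gripper": 0},
  {"ax": 0, "ay": 0, "az": 0, "x": 0.39, "y": 0.59, "z": 0.48, "gripper": 0},
  {"ax": 0, "ay": 0, "az": 0, "x": 0.39, "y": 0.59, "z": 0.58, "gripper": 0},
  {"ax": 0, "ay": 0, "az": 0, "x": 0.39, "y": 0.59, "z": 0.68, "gripper": 0},
  {"ax": 0, "ay": 0, "az": 0, "x": 0.39, "y": 0.59, "z": 0.76, "gripper": 0},
  {"ax": 0, "ay": 0, "az": 0, "x": 0.39, "y": 0.59, "z": 0.82, "gripper": 0},
  {"ax": 0, "ay": 0, "az": 0, "x": 0.39, "y": 0.59, "z": 0.86, "gripper": 0},
  {"ax": 0, "ay": 0, "az": 0, "x": 0.39, "y": 0.59, "z": 0.89, "gripper": 0},
  {"ax": 0, "ay": 0, "az": 0, "x": 0.39, "y": 0.59, "z": 0.89, "gripper": 0},
])

```text
time_s: 11.55
tcp_pos: [532.3, 219.6, 21.4]
tcp_rot: [[-1.0, 0.03, 0.001], [0.03, 1.0, -0.001], [-0.001, -0.001, -1.0]]
wrist_force: [-5.8, -2.0, 12.9]
width: 0.0
```

Contact at 21.4 again, so this cell is full. On to the next one.

Request:
servo_tool([
  {"ax": 0, "ay": 0, "az": 0, "x": 0, "y": 0, "z": -0.3, "gripper": 0},
  {"ax": 0, "ay": 0, "az": 0, "x": 0, "y": 0, "z": -0.7, "gripper": 0},
  {"ax": 0, "ay": 0, "az": 0, "x": 0, "y": 0, "z": -0.8, "gripper": 0},
  {"ax": 0, "ay": 0, "az": 0, "x": 0, "y": 0.3, "z": -0.8, "gripper": 0},
  {"ax": 0, "ay": 0, "az": 0, "x": 0, "y": 0.56, "z": -0.8, "gripper": 0},
  {"ax": 0, "ay": 0, "az": 0, "x": 0, "y": 0.56, "z": -0.7, "gripper": 0},
  {"ax": 0, "ay": 0, "az": 0, "x": 0, "y": 0.56, "z": -0.4, "gripper": 0},
])

```text
time_s: 12.25
tcp_pos: [535.3, 277.4, 61.2]
tcp_rot: [[-1.0, 0.029, 0.004], [0.029, 1.0, 0.003], [-0.004, 0.003, -1.0]]
wrist_force: [0.1, -0.0, -0.1]
width: 0.1
```

Request:
servo_tool([
  {"ax": 0, "ay": 0, "az": 0, "x": 0, "y": 0, "z": 0.1, "gripper": 0},
  {"ax": 0, "ay": 0, "az": 0, "x": 0, "y": 0, "z": 0.2, "gripper": 0},
  {"ax": 0, "ay": 0, "az": 0, "x": 0, "y": 0, "z": 0.28, "gripper": 0},
  {"ax": 0, "ay": 0, "az": 0, "x": 0, "y": 0, "z": 0.34, "gripper": 0},
  {"ax": 0, "ay": 0, "az": 0, "x": 0, "y": 0, "z": 0.38, "gripper": 0},
  {"ax": 0, "ay": 0, "az": 0, "x": 0, "y": 0, "z": 0.41, "gripper": 0},
  {"ax": 0, "ay": 0, "az": 0, "x": 0, "y": 0, "z": 0.41, "gripper": 0},
])

```text
time_s: 12.95
tcp_pos: [533.8, 275.6, 21.4]
tcp_rot: [[-1.0, 0.03, 0.001], [0.03, 1.0, -0.001], [-0.001, -0.001, -1.0]]
wrist_force: [-9.1, -3.3, 18.0]
width: -0.2
```

This one is full as well, so the cell at y ≈ 334 should be empty. I'll probe it to confirm.

Request:
servo_tool([
  {"ax": 0, "ay": 0, "az": 0, "x": 0, "y": 0, "z": -0.3, "gripper": 0},
  {"ax": 0, "ay": 0, "az": 0, "x": 0, "y": 0, "z": -0.7, "gripper": 0},
  {"ax": 0, "ay": 0, "az": 0, "x": 0, "y": 0, "z": -0.8, "gripper": 0},
  {"ax": 0, "ay": 0, "az": 0, "x": 0, "y": 0.3, "z": -0.8, "gripper": 0},
  {"ax": 0, "ay": 0, "az": 0, "x": 0, "y": 0.56, "z": -0.8, "gripper": 0},
  {"ax": 0, "ay": 0, "az": 0, "x": 0, "y": 0.56, "z": -0.7, "gripper": 0},
  {"ax": 0, "ay": 0, "az": 0, "x": 0, "y": 0.56, "z": -0.4, "gripper": 0},
])

```text
time_s: 13.65
tcp_pos: [536.8, 333.4, 60.3]
tcp_rot: [[-1.0, 0.029, 0.004], [0.029, 1.0, 0.003], [-0.004, 0.003, -1.0]]
wrist_force: [0.7, -0.0, 0.3]
width: 0.3
```

Request:
servo_tool([
  {"ax": 0, "ay": 0, "az": 0, "x": 0, "y": 0, "z": 0.1, "gripper": 0},
  {"ax": 0, "ay": 0, "az": 0, "x": 0, "y": 0, "z": 0.2, "gripper": 0},
  {"ax": 0, "ay": 0, "az": 0, "x": 0, "y": 0, "z": 0.28, "gripper": 0},
  {"ax": 0, "ay": 0, "az": 0, "x": 0, "y": 0, "z": 0.34, "gripper": 0},
  {"ax": 0, "ay": 0, "az": 0, "x": 0, "y": 0, "z": 0.38, "gripper": 0},
  {"ax": 0, "ay": 0, "az": 0, "x": 0, "y": 0, "z": 0.41, "gripper": 0},
  {"ax": 0, "ay": 0, "az": 0, "x": 0, "y": 0, "z": 0.41, "gripper": 0},
])

```text
time_s: 14.35
tcp_pos: [535.2, 331.6, 16.5]
tcp_rot: [[-1.0, 0.03, -0.001], [0.03, 1.0, -0.001], [0.001, -0.001, -1.0]]
wrist_force: [-0.1, -0.5, -1.1]
width: 0.4
```

Request:
servo_tool([
  {"ax": 0, "ay": 0, "az": 0, "x": 0, "y": 0, "z": 0.08, "gripper": 0},
  {"ax": 0, "ay": 0, "az": 0, "x": 0, "y": 0, "z": 0.14, "gripper": 0},
  {"ax": 0, "ay": 0, "az": 0, "x": 0, "y": 0, "z": 0.18, "gripper": 0},
  {"ax": 0, "ay": 0, "az": 0, "x": 0, "y": 0, "z": 0.21, "gripper": 0},
  {"ax": 0, "ay": 0, "az": 0, "x": 0, "y": 0, "z": 0.23, "gripper": 0},
  {"ax": 0, "ay": 0, "az": 0, "x": 0, "y": 0, "z": 0.23, "gripper": 0},
])

```text
time_s: 14.95
tcp_pos: [535.4, 332.3, -5.0]
tcp_rot: [[-1.0, 0.03, 0.0], [0.03, 1.0, 0.0], [-0.0, 0.0, -1.0]]
wrist_force: [-1.7, 2.6, 5.7]
width: -0.1
```

The true floor is at reported z of about -5, 26 mm below the block-top contacts, which matches. The empty cell is the third along, at y ≈ 334. Going back for the block.

Request:
servo_tool([
  {"ax": 0, "ay": 0, "az": 0, "x": 0, "y": 0, "z": -0.3, "gripper": 0},
  {"ax": 0, "ay": 0, "az": 0, "x": 0, "y": 0, "z": -0.7, "gripper": 0},
  {"ax": 0, "ay": 0, "az": 0, "x": 0, "y": 0, "z": -1, "gripper": 0},
  {"ax": 0, "ay": 0, "az": 0, "x": 0, "y": 0, "z": -1, "gripper": 0},
])

```text
time_s: 15.35
tcp_pos: [537.3, 332.6, 98.8]
tcp_rot: [[-1.0, 0.03, 0.005], [0.03, 1.0, 0.003], [-0.005, 0.003, -1.0]]
wrist_force: [0.6, -0.5, 1.3]
width: 0.0
```

Request:
servo_tool([
  {"ax": 0, "ay": 0, "az": 0, "x": -0.15, "y": -0.4, "z": -0.1, "gripper": 60},
  {"ax": 0, "ay": 0, "az": 0, "x": -0.3, "y": -0.8, "z": -0.1, "gripper": 60},
  {"ax": 0, "ay": 0, "az": 0, "x": -0.37, "y": -0.93, "z": -0.1, "gripper": 60},
])

```text
time_s: 15.65
tcp_pos: [570.0, 234.7, 103.8]
tcp_rot: [[-0.999, 0.032, -0.001], [0.032, 0.999, -0.001], [0.001, -0.001, -1.0]]
wrist_force: [0.1, 0.1, -0.4]
width: 43.2
```

Request:
servo_tool([
  {"ax": 0, "ay": 0, "az": 0, "x": -0.15, "y": -0.4, "z": 0, "gripper": 60},
  {"ax": 0, "ay": 0, "az": 0, "x": -0.3, "y": -0.8, "z": 0, "gripper": 60},
  {"ax": 0, "ay": 0, "az": 0, "x": -0.37, "y": -0.93, "z": 0, "gripper": 60},
])

```text
time_s: 15.95
tcp_pos: [604.0, 140.6, 103.3]
tcp_rot: [[-0.999, 0.033, -0.002], [0.033, 0.999, -0.001], [0.001, -0.001, -1.0]]
wrist_force: [0.6, 0.2, -0.8]
width: 51.3
```

Request:
servo_tool([
  {"ax": 0, "ay": 0, "az": 0, "x": -0.15, "y": -0.4, "z": 0, "gripper": 60},
  {"ax": 0, "ay": 0, "az": 0, "x": -0.3, "y": -0.8, "z": 0, "gripper": 60},
  {"ax": 0, "ay": 0, "az": 0, "x": -0.37, "y": -0.93, "z": 0, "gripper": 60},
])

```text
time_s: 16.25
tcp_pos: [638.1, 46.8, 103.2]
tcp_rot: [[-0.999, 0.033, -0.002], [0.033, 0.999, -0.001], [0.002, -0.001, -1.0]]
wrist_force: [-0.5, 0.0, -1.0]
width: 51.3
```

Request:
servo_tool([
  {"ax": 0, "ay": 0, "az": 0, "x": -0.15, "y": -0.4, "z": 0, "gripper": 60},
  {"ax": 0, "ay": 0, "az": 0, "x": -0.3, "y": -0.8, "z": 0.2, "gripper": 60},
  {"ax": 0, "ay": 0, "az": 0, "x": -0.35, "y": -0.93, "z": 0.4, "gripper": 60},
  {"ax": 0, "ay": 0, "az": 0, "x": -0.35, "y": -0.93, "z": 0.5, "gripper": 60},
  {"ax": 0, "ay": 0, "az": 0, "x": -0.35, "y": -0.93, "z": 0.5, "gripper": 60},
])

```text
time_s: 16.75
tcp_pos: [668.7, -43.8, 51.3]
tcp_rot: [[-1.0, 0.031, -0.005], [0.031, 1.0, -0.0], [0.005, -0.0, -1.0]]
wrist_force: [-0.6, 0.4, 0.7]
width: 51.4
```

Run:
```python
from h import *
f=r.grab_frame("scene"); W=pts(f)
for d in r.trace("scene","block")[:1]:
    p=W[d["mask"]&np.isfinite(W[...,2])]; t=p[abs(p[:,2]-26)<4]
    print(d["confidence"],cv2.minAreaRect(t[:,:2].astype(np.float32)))
go(670,-39.4,-8,0.1)
```

```text
0.91 ((670.0604858398438, -39.72795486450195), (32.954524993896484, 89.66487884521484), 0.9061727523803711)
t=16.9 tcp [670.3 -43.1  54.6] phi 178.3 j6 -0.26 w 51.1 F [-0.2  0.3  0.1] tilt [ 0.0003 -0.0004] -> x 0.004 y 0.037 z 0.626 az -0.039
```

Request:
servo_tool([
  {"ax": 0, "ay": 0, "az": -0.04, "x": 0, "y": 0.037, "z": 0.1, "gripper": 60},
  {"ax": 0, "ay": 0, "az": -0.04, "x": 0, "y": 0.037, "z": 0.3, "gripper": 60},
  {"ax": 0, "ay": 0, "az": -0.04, "x": 0, "y": 0.037, "z": 0.5, "gripper": 60},
  {"ax": 0, "ay": 0, "az": -0.04, "x": 0, "y": 0.037, "z": 0.62, "gripper": 60},
  {"ax": 0, "ay": 0, "az": -0.04, "x": 0, "y": 0.037, "z": 0.62, "gripper": 60},
  {"ax": 0, "ay": 0, "az": -0.04, "x": 0, "y": 0.037, "z": 0.62, "gripper": 25},
  {"ax": 0, "ay": 0, "az": -0.04, "x": 0, "y": 0.037, "z": 0.62, "gripper": 25},
  {"ax": 0, "ay": 0, "az": -0.04, "x": 0, "y": 0.037, "z": 0.62, "gripper": 25},
  {"ax": 0, "ay": 0, "az": -0.04, "x": 0, "y": 0.037, "z": 0.62, "gripper": 25},
], grip_force=50)

```text
time_s: 17.75
tcp_pos: [671.2, -40.3, -6.2]
tcp_rot: [[-1.0, -0.002, 0.003], [-0.002, 1.0, 0.0], [-0.003, 0.0, -1.0]]
wrist_force: [0.1, 2.2, 3.6]
width: 30.2
```

The fingers stopped on the block at 30 mm. Lifting it to take a look.

Request:
servo_tool([
  {"ax": 0, "ay": 0, "az": 0, "x": 0, "y": 0, "z": -0.2, "gripper": 25},
  {"ax": 0, "ay": 0, "az": 0, "x": 0, "y": 0, "z": -0.5, "gripper": 25},
  {"ax": 0, "ay": 0, "az": 0, "x": 0, "y": 0, "z": -0.8, "gripper": 25},
  {"ax": 0, "ay": 0, "az": 0, "x": 0, "y": 0, "z": -1, "gripper": 25},
  {"ax": 0, "ay": 0, "az": 0, "x": 0, "y": 0, "z": -1, "gripper": 25},
])

```text
time_s: 18.25
tcp_pos: [672.1, -40.7, 96.5]
tcp_rot: [[-1.0, -0.001, 0.006], [-0.001, 1.0, 0.0], [-0.006, 0.0, -1.0]]
wrist_force: [0.8, 0.2, -0.8]
width: 30.5
```

Run:
```python
from h import *
f=r.grab_frame("scene"); W=pts(f)
cv2.imwrite("pics/s6.png",cv2.resize(f["color"][200:350,300:450,::-1],(600,600),interpolation=cv2.INTER_CUBIC))
for d in r.trace("scene","block")[:1]:
    p=W[d["mask"]&np.isfinite(W[...,2])]; print(d["confidence"],d["xy"],np.percentile(p,[2,10,50,90,98],axis=0).round(1).tolist())
go(535,334,93,88.3)
```

```text
0.51 [243.6, 210.2] [[487.0, 259.4, 69.3], [495.2, 262.2, 70.6], [534.5, 269.7, 72.2], [570.2, 276.8, 73.9], [577.7, 278.4, 75.3]]
t=18.4 tcp [670.1 -40.3  91.8] phi -179.9 j6 -0.24 w 30.4 F [-0.5 -0.5 -1.4] tilt [-0.      0.0006] -> x 1.347 y 3.745 z -0.010 az -1.961
```

View pics/s6.png

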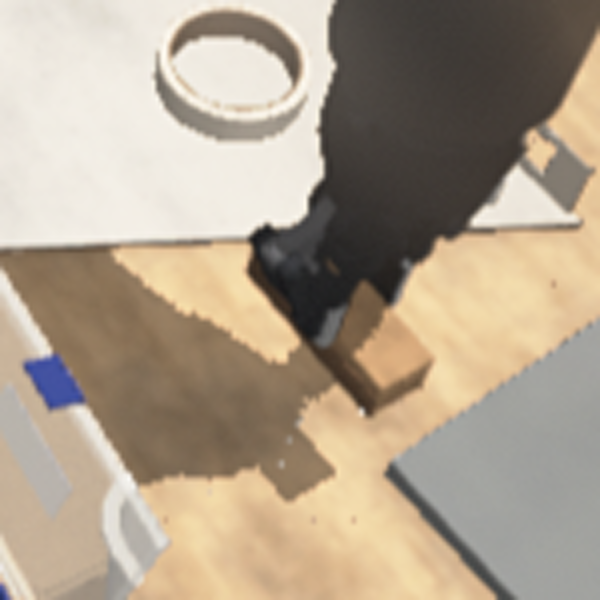

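The block is held level across its width, with its bottom about 7 mm above the reported TCP. Raise, travel and turn it a quarter.

Request:
servo_tool([
  {"ax": 0, "ay": 0, "az": 0, "x": 0, "y": 0.1, "z": -0.3, "gripper": 25},
  {"ax": 0, "ay": 0, "az": -0.19, "x": 0.1, "y": 0.4, "z": -0.5, "gripper": 25},
  {"ax": 0, "ay": 0, "az": -0.38, "x": 0.2, "y": 0.7, "z": -0.5, "gripper": 25},
  {"ax": 0, "ay": 0, "az": -0.57, "x": 0.34, "y": 1, "z": -0.5, "gripper": 25},
  {"ax": 0, "ay": 0, "az": -0.76, "x": 0.34, "y": 1, "z": -0.5, "gripper": 25},
  {"ax": 0, "ay": 0, "az": -0.95, "x": 0.34, "y": 1, "z": -0.5, "gripper": 25},
  {"ax": 0, "ay": 0, "az": -1, "x": 0.34, "y": 1, "z": -0.5, "gripper": 25},
  {"ax": 0, "ay": 0, "az": -1, "x": 0.34, "y": 1, "z": -0.5, "gripper": 25},
])

```text
time_s: 19.15
tcp_pos: [635.3, 59.5, 140.1]
tcp_rot: [[-0.706, -0.708, -0.003], [-0.708, 0.706, -0.001], [0.003, 0.002, -1.0]]
wrist_force: [-0.3, -0.8, -1.0]
width: 30.5
```

Request:
servo_tool([
  {"ax": 0, "ay": 0, "az": -0.19, "x": -0.1, "y": 0.3, "z": 0, "gripper": 25},
  {"ax": 0, "ay": 0, "az": -0.38, "x": -0.25, "y": 0.6, "z": 0, "gripper": 25},
  {"ax": 0, "ay": 0, "az": -0.57, "x": -0.42, "y": 0.9, "z": 0, "gripper": 25},
  {"ax": 0, "ay": 0, "az": -0.76, "x": -0.42, "y": 0.9, "z": 0, "gripper": 25},
  {"ax": 0, "ay": 0, "az": -0.96, "x": -0.42, "y": 0.9, "z": 0, "gripper": 25},
  {"ax": 0, "ay": 0, "az": -0.96, "x": -0.42, "y": 0.9, "z": 0, "gripper": 25},
  {"ax": 0, "ay": 0, "az": -0.96, "x": -0.42, "y": 0.9, "z": 0, "gripper": 25},
])

```text
time_s: 19.85
tcp_pos: [601.8, 152.5, 141.3]
tcp_rot: [[-0.035, -0.999, -0.001], [-0.999, 0.035, -0.001], [0.001, 0.001, -1.0]]
wrist_force: [-0.7, 0.8, -1.1]
width: 30.5
```

```bash
python3 -c "
from h import *
go(534.3,334,100,88.3)"
```

```text
t=19.9 tcp [601.8 152.5 141.3] phi -92.0 j6 0.97 w 30.5 F [-0.7  0.8 -1.1] tilt [-0.0012 -0.0006] -> x -1.790 y 0.737 z 0.412 az -0.007
```

Request:
servo_tool([
  {"ax": 0, "ay": 0, "az": 0, "x": -0.4, "y": 0.15, "z": 0, "gripper": 25},
  {"ax": 0, "ay": 0, "az": 0, "x": -0.8, "y": 0.35, "z": 0, "gripper": 25},
  {"ax": 0, "ay": 0, "az": 0, "x": -1, "y": 0.5, "z": 0, "gripper": 25},
  {"ax": 0, "ay": 0, "az": 0, "x": -1, "y": 0.5, "z": 0, "gripper": 25},
])

```text
time_s: 20.25
tcp_pos: [553.7, 256.4, 141.7]
tcp_rot: [[-0.031, -1.0, -0.001], [-1.0, 0.031, 0.0], [-0.0, 0.001, -1.0]]
wrist_force: [0.2, 0.1, -1.1]
width: 30.3
```

Request:
servo_tool([
  {"ax": 0, "ay": 0, "az": 0, "x": -0.3, "y": 0.1, "z": 0.1, "gripper": 25},
  {"ax": 0, "ay": 0, "az": 0, "x": -0.6, "y": 0.2, "z": 0.3, "gripper": 25},
  {"ax": 0, "ay": 0, "az": 0, "x": -0.79, "y": 0.24, "z": 0.5, "gripper": 25},
  {"ax": 0, "ay": 0, "az": 0, "x": -0.79, "y": 0.24, "z": 0.5, "gripper": 25},
  {"ax": 0, "ay": 0, "az": 0, "x": -0.79, "y": 0.24, "z": 0.5, "gripper": 25},
])

```text
time_s: 20.75
tcp_pos: [533.7, 333.0, 91.7]
tcp_rot: [[-0.032, -0.999, -0.001], [-0.999, 0.032, -0.002], [0.002, 0.0, -1.0]]
wrist_force: [0.7, -0.2, -0.7]
width: 30.6
```

Run:
```python
from h import *
f=r.grab_frame("scene"); 
cv2.imwrite("pics/s7.png",cv2.resize(f["color"][130:270,160:310,::-1],(600,560),interpolation=cv2.INTER_CUBIC))
go(534.3,334,75,88.3)
```

```text
t=20.8 tcp [534.3 333.1  92.7] phi -91.9 j6 0.66 w 30.2 F [-0.3  0.2 -0.7] tilt [ 0.0008 -0.0004] -> x -0.009 y 0.000 z 0.177 az -0.003
```

View pics/s7.png

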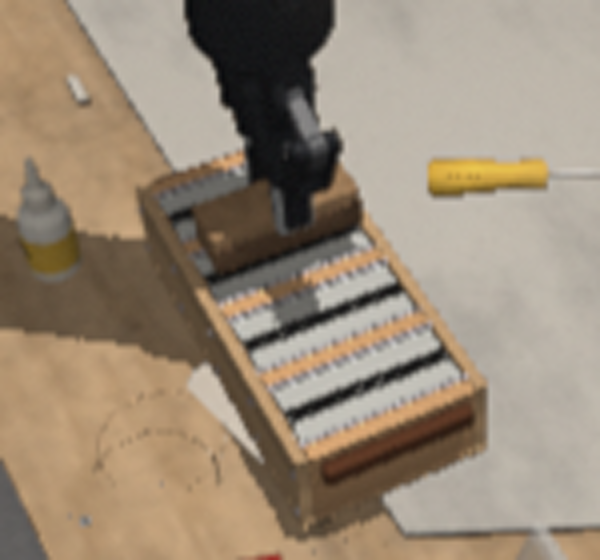

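The block sits above the third cell, parallel to the bars. Now I push it down through the doors.

Request:
servo_tool([
  {"ax": 0, "ay": 0, "az": 0, "x": -0.01, "y": 0, "z": 0.1, "gripper": 25},
  {"ax": 0, "ay": 0, "az": 0, "x": -0.01, "y": 0, "z": 0.18, "gripper": 25},
  {"ax": 0, "ay": 0, "az": 0, "x": -0.01, "y": 0, "z": 0.24, "gripper": 25},
  {"ax": 0, "ay": 0, "az": 0, "x": -0.01, "y": 0, "z": 0.3, "gripper": 25},
  {"ax": 0, "ay": 0, "az": 0, "x": -0.01, "y": 0, "z": 0.35, "gripper": 25},
  {"ax": 0, "ay": 0, "az": 0, "x": -0.01, "y": 0, "z": 0.38, "gripper": 25},
  {"ax": 0, "ay": 0, "az": 0, "x": -0.01, "y": 0, "z": 0.38, "gripper": 25},
])

```text
time_s: 21.5
tcp_pos: [534.0, 335.2, 54.6]
tcp_rot: [[-0.03, -1.0, 0.002], [-1.0, 0.03, 0.001], [-0.001, -0.001, -1.0]]
wrist_force: [1.8, 1.9, 2.3]
width: 30.4
```

Request:
servo_tool([
  {"ax": 0, "ay": 0, "az": 0, "x": 0, "y": 0, "z": 0.02, "gripper": 25},
  {"ax": 0, "ay": 0, "az": 0, "x": 0, "y": 0, "z": 0.04, "gripper": 25},
  {"ax": 0, "ay": 0, "az": 0, "x": 0, "y": 0, "z": 0.04, "gripper": 25},
])

```text
time_s: 21.8
tcp_pos: [533.8, 335.0, 51.4]
tcp_rot: [[-0.03, -1.0, 0.001], [-1.0, 0.03, 0.0], [-0.0, -0.001, -1.0]]
wrist_force: [-1.1, 1.5, 8.1]
width: 30.3
```

Request:
servo_tool([
  {"ax": 0, "ay": 0, "az": 0, "x": 0, "y": 0, "z": -0.01, "gripper": 55},
  {"ax": 0, "ay": 0, "az": 0, "x": 0, "y": 0, "z": -0.01, "gripper": 55},
  {"ax": 0, "ay": 0, "az": 0, "x": 0, "y": 0, "z": -0.01, "gripper": 55},
  {"ax": 0, "ay": 0, "az": 0, "x": 0, "y": 0, "z": -0.2, "gripper": 55},
  {"ax": 0, "ay": 0, "az": 0, "x": 0, "y": 0, "z": -0.5, "gripper": 55},
  {"ax": 0, "ay": 0, "az": 0, "x": 0, "y": 0, "z": -0.5, "gripper": 0},
  {"ax": 0, "ay": 0, "az": 0, "x": 0, "y": 0, "z": -0.5, "gripper": 0},
  {"ax": 0, "ay": 0, "az": 0, "x": 0, "y": 0, "z": -0.5, "gripper": 0},
  {"ax": 0, "ay": 0, "az": 0, "x": 0, "y": 0, "z": -0.5, "gripper": 0},
  {"ax": 0, "ay": 0, "az": 0, "x": 0, "y": 0, "z": -0.5, "gripper": 0},
])

```text
time_s: 22.8
tcp_pos: [533.2, 334.6, 99.1]
tcp_rot: [[-0.03, -1.0, -0.001], [-1.0, 0.03, -0.001], [0.001, 0.001, -1.0]]
wrist_force: [-0.1, -0.2, -0.0]
width: -0.1
```

Run:
```python
from h import *
f=r.grab_frame("scene"); W=pts(f)
cv2.imwrite("pics/s8.png",cv2.resize(f["color"][130:270,160:310,::-1],(600,560),interpolation=cv2.INTER_CUBIC))
for d in r.trace("scene","block")[:1]:
    p=W[d["mask"]&np.isfinite(W[...,2])]; print(d["confidence"],d["xy"],np.percentile(p,[2,10,50,90,98],axis=0).round(1).tolist())
go(534.3,334,75,88.3)
```

```text
0.65 [232.2, 193.0] [[487.4, 320.2, 66.4], [492.8, 322.2, 70.3], [528.5, 330.0, 81.4], [566.8, 351.2, 84.1], [574.7, 356.1, 85.6]]
t=22.9 tcp [533.4 334.7  99.5] phi -91.7 j6 0.66 w -0.2 F [-0.  -0.2  0.9] tilt [-0.0006 -0.0008] -> x 0.007 y -0.010 z 0.245 az -0.001
```

View pics/s8.png

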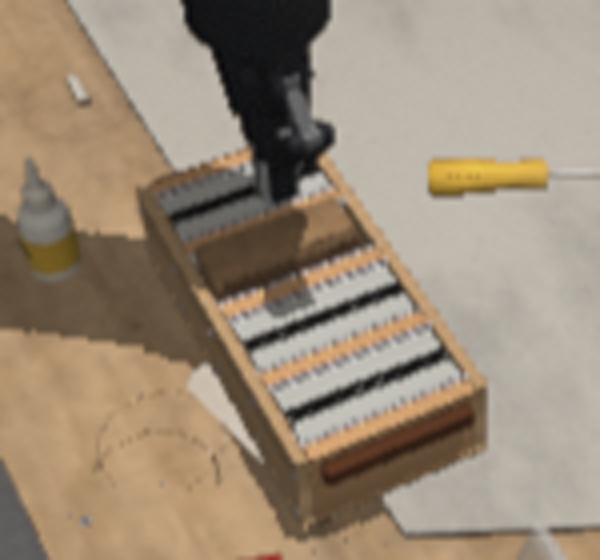

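The block stands upright and level in the third cell's mouth, held by the open doors, with its top at z of about 84. I'll turn the shut fingers back to the probed orientation and press it down.

Request:
servo_tool([
  {"ax": 0, "ay": 0, "az": 0.19, "x": 0, "y": 0, "z": 0, "gripper": 0},
  {"ax": 0, "ay": 0, "az": 0.38, "x": 0, "y": 0, "z": 0, "gripper": 0},
  {"ax": 0, "ay": 0, "az": 0.57, "x": 0, "y": 0, "z": 0, "gripper": 0},
  {"ax": 0, "ay": 0, "az": 0.76, "x": 0, "y": 0, "z": 0, "gripper": 0},
  {"ax": 0, "ay": 0, "az": 0.95, "x": 0, "y": 0, "z": 0, "gripper": 0},
  {"ax": 0, "ay": 0, "az": 1, "x": 0, "y": 0, "z": 0, "gripper": 0},
])

```text
time_s: 23.5
tcp_pos: [533.4, 334.9, 99.9]
tcp_rot: [[-0.731, -0.682, -0.0], [-0.682, 0.731, -0.0], [0.0, -0.0, -1.0]]
wrist_force: [0.1, -0.9, 0.2]
width: -0.2
```

Request:
servo_tool([
  {"ax": 0, "ay": 0, "az": 0.19, "x": 0, "y": 0, "z": 0, "gripper": 0},
  {"ax": 0, "ay": 0, "az": 0.38, "x": 0, "y": 0, "z": 0, "gripper": 0},
  {"ax": 0, "ay": 0, "az": 0.57, "x": 0, "y": 0, "z": 0, "gripper": 0},
  {"ax": 0, "ay": 0, "az": 0.76, "x": 0, "y": 0, "z": 0, "gripper": 0},
  {"ax": 0, "ay": 0, "az": 0.95, "x": 0, "y": 0, "z": 0, "gripper": 0},
  {"ax": 0, "ay": 0, "az": 1, "x": 0, "y": 0, "z": 0, "gripper": 0},
  {"ax": 0, "ay": 0, "az": 1, "x": 0, "y": 0, "z": 0, "gripper": 0},
])

```text
time_s: 24.2
tcp_pos: [533.4, 334.8, 99.9]
tcp_rot: [[-1.0, 0.03, -0.0], [0.03, 1.0, -0.0], [0.0, -0.0, -1.0]]
wrist_force: [0.9, -0.0, -0.8]
width: 0.2
```

```bash
python3 -c "
from h import *
go(533.5,335,20,-1.7)"
```

```text
t=24.2 tcp [533.4 334.8  99.9] phi 178.3 j6 -0.91 w 0.2 F [ 0.9 -0.  -0.8] tilt [-0.0002 -0.0003] -> x -0.001 y 0.002 z 0.799 az -0.001
```

Request:
servo_tool([
  {"ax": 0, "ay": 0, "az": 0, "x": 0, "y": 0, "z": 0.25, "gripper": 0},
  {"ax": 0, "ay": 0, "az": 0, "x": 0, "y": 0, "z": 0.36, "gripper": 0},
  {"ax": 0, "ay": 0, "az": 0, "x": 0, "y": 0, "z": 0.42, "gripper": 0},
  {"ax": 0, "ay": 0, "az": 0, "x": 0, "y": 0, "z": 0.48, "gripper": 0},
  {"ax": 0, "ay": 0, "az": 0, "x": 0, "y": 0, "z": 0.54, "gripper": 0},
  {"ax": 0, "ay": 0, "az": 0, "x": 0, "y": 0, "z": 0.54, "gripper": 0},
])

```text
time_s: 24.8
tcp_pos: [533.2, 334.8, 45.4]
tcp_rot: [[-1.0, 0.03, -0.001], [0.03, 1.0, -0.001], [0.001, -0.001, -1.0]]
wrist_force: [-0.6, 0.3, 0.6]
width: -0.2
```

Request:
servo_tool([
  {"ax": 0, "ay": 0, "az": 0, "x": 0, "y": 0, "z": 0.06, "gripper": 0},
  {"ax": 0, "ay": 0, "az": 0, "x": 0, "y": 0, "z": 0.12, "gripper": 0},
  {"ax": 0, "ay": 0, "az": 0, "x": 0, "y": 0, "z": 0.17, "gripper": 0},
  {"ax": 0, "ay": 0, "az": 0, "x": 0, "y": 0, "z": 0.21, "gripper": 0},
  {"ax": 0, "ay": 0, "az": 0, "x": 0, "y": 0, "z": 0.21, "gripper": 0},
])

```text
time_s: 25.3
tcp_pos: [533.2, 334.7, 24.3]
tcp_rot: [[-1.0, 0.03, -0.001], [0.03, 1.0, -0.001], [0.001, -0.001, -1.0]]
wrist_force: [0.0, 0.7, -2.0]
width: 0.5
```

Going down freely. Next I feel for the block top at about 21.5.

Request:
servo_tool([
  {"ax": 0, "ay": 0, "az": 0, "x": 0, "y": 0, "z": 0.03, "gripper": 0},
  {"ax": 0, "ay": 0, "az": 0, "x": 0, "y": 0, "z": 0.05, "gripper": 0},
  {"ax": 0, "ay": 0, "az": 0, "x": 0, "y": 0, "z": 0.06, "gripper": 0},
  {"ax": 0, "ay": 0, "az": 0, "x": 0, "y": 0, "z": 0.06, "gripper": 0},
])

```text
time_s: 25.7
tcp_pos: [533.8, 335.0, 21.4]
tcp_rot: [[-1.0, 0.03, 0.001], [0.03, 1.0, 0.0], [-0.001, 0.0, -1.0]]
wrist_force: [-4.5, -1.9, 10.3]
width: -0.1
```

Contact at 21.4, the same height as the blocks in the full cells, so it lies flat at the centre. Retracting and checking the doors.

Request:
servo_tool([
  {"ax": 0, "ay": 0, "az": 0, "x": 0, "y": 0, "z": -0.2, "gripper": 0},
  {"ax": 0, "ay": 0, "az": 0, "x": 0, "y": 0, "z": -0.5, "gripper": 0},
  {"ax": 0, "ay": 0, "az": 0, "x": 0, "y": 0, "z": -0.9, "gripper": 0},
  {"ax": 0, "ay": 0, "az": 0, "x": 0, "y": 0, "z": -1, "gripper": 0},
  {"ax": 0, "ay": 0, "az": 0, "x": 0, "y": 0, "z": -1, "gripper": 0},
])

```text
time_s: 26.2
tcp_pos: [534.5, 335.8, 121.9]
tcp_rot: [[-1.0, 0.03, 0.003], [0.03, 1.0, 0.003], [-0.003, 0.003, -1.0]]
wrist_force: [-1.3, 0.4, -0.8]
width: 0.2
```

Request:
servo_tool([
  {"ax": 0, "ay": 0, "az": 0, "x": 0, "y": -0.4, "z": -0.4, "gripper": 0},
  {"ax": 0, "ay": 0, "az": 0, "x": 0, "y": -0.8, "z": -0.6, "gripper": 0},
  {"ax": 0, "ay": 0, "az": 0, "x": 0, "y": -1, "z": -0.6, "gripper": 0},
  {"ax": 0, "ay": 0, "az": 0, "x": 0, "y": -1, "z": -0.6, "gripper": 0},
])

```text
time_s: 26.6
tcp_pos: [530.5, 232.9, 179.0]
tcp_rot: [[-0.999, 0.033, 0.0], [0.033, 0.999, 0.001], [-0.0, 0.001, -1.0]]
wrist_force: [-1.0, 0.3, -0.5]
width: 0.1
```

Request:
servo_tool([
  {"ax": 0, "ay": 0, "az": 0, "x": 0, "y": -0.5, "z": 0, "gripper": 0},
  {"ax": 0, "ay": 0, "az": 0, "x": 0, "y": -1, "z": 0, "gripper": 0},
  {"ax": 0, "ay": 0, "az": 0, "x": 0, "y": -1, "z": 0, "gripper": 0},
  {"ax": 0, "ay": 0, "az": 0, "x": 0, "y": -1, "z": 0, "gripper": 0},
])

```text
time_s: 27.0
tcp_pos: [527.1, 134.6, 177.4]
tcp_rot: [[-1.0, 0.032, -0.002], [0.032, 1.0, -0.001], [0.002, -0.001, -1.0]]
wrist_force: [-0.4, 0.7, 0.4]
width: 0.2
```

Run:
```python
from h import *
for c in("scene","top"):
    f=r.grab_frame(c); W=pts(f)
    if c=="scene": cv2.imwrite("pics/s9.png",cv2.resize(f["color"][130:270,160:310,::-1],(600,560),interpolation=cv2.INTER_CUBIC))
    for cy in(222,278,334,390):
        m=(abs(W[...,0]-533)<40)&(abs(W[...,1]-cy)<15); print(c,cy,np.nanpercentile(W[m][:,2],[2,50,98]).round(1))
    for q in("block","masking_tape","glue_bottle"):
        print(q,[(round(d["confidence"],2),np.round(d["xy"])) for d in r.look_for(c,q)[:1]])
s=r.state();print(s["time_s"],s["tcp_pos"],s["wrist_force"])
```

```text
scene 222 [69.8 72.4 75.2]
scene 278 [69.2 72.4 75.2]
scene 334 [69.7 72.4 75.3]
scene 390 [69.4 72.4 75.1]
block []
masking_tape [(0.71, array([357., 226.]))]
glue_bottle [(0.53, array([172., 188.]))]
top 222 [561.4 580.6 590.5]
top 278 [70.8 73.1 76.1]
top 334 [69.2 74.  78.9]
top 390 [70.2 74.3 79.2]
block []
masking_tape [(0.76, array([309., 121.]))]
glue_bottle []
27.4 [527.41282033 135.67435768 178.80495356] [ 0.1176413  -0.30620966  0.59982597]
```

View pics/s9.png

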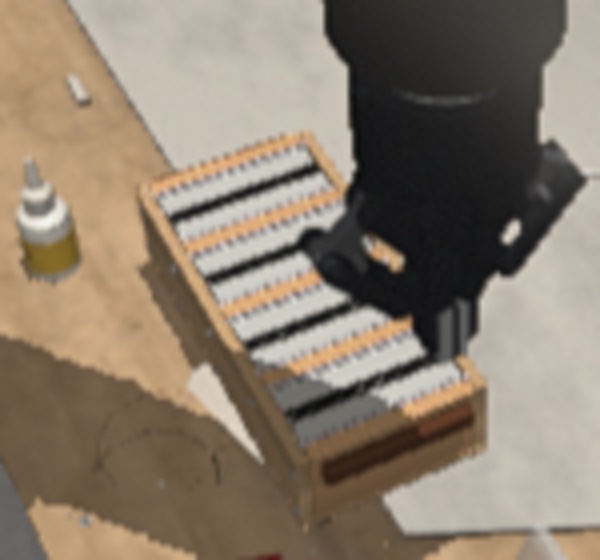

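All four door pairs are level at z ≈ 72, the bottle is standing, the tape hasn't moved, and the arm is clear and touching nothing. Handing in.

```bash
python3 -c "
from h import *
print(r.close_job())"
```

```text
the job is handed in; nothing more can be done
None
```

The spare block is in the third cell from the crate's -y end, with all the doors shut over it, and the job is handed in after about 27 of the 61 s.

**Probing:** I felt all four cells with shut, empty fingers. Three gave contact at a reported height of about 21 mm, which is the top of a block. The third let the fingers down to about -5 mm, which is the floor. The spare block had not been touched at that point.

**Placing:** I gripped the block near its top, set it through that cell's doors, let go and pressed it down with shut fingers. Contact came at 21.4 mm, the same as in the full cells, so I take it to lie flat. I couldn't see it under the doors.

**Last checks:**
- The depth image shows all four cells' doors level at about 72 mm.
- The bottle is standing, and the tape is where it was to within a few pixels (a few millimetres).
- The wrist force is near zero and the arm is clear.

**What disagreed along the way:**
- **Fingertip position:** the real fingertips are about 22 mm behind the reported TCP. This made my first probe, in the +y cell, look like the floor when it was a block top. By the reported TCP, that probe may already have met step 1's numbers in a full cell.
- **Missed grasps:** the first two tries closed above the block, for the same reason. After the second I found the offset in the images, probed the other cells again and redid the grasp.

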